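# Wind the run-down clockwork lab timer

### The job

Wind up the square-cased clockwork timer: turn its wing key clockwise (seen from above) in two or more part turns, letting go about half way to take a fresh grip, until its pointer reaches the raised peg at the end of the scale. Leave the key of the round timer as it is, and do not knock the conical flask that stands just behind and between the two timers.

Things in the scene. Friction and masses are not known exactly. Their poses are not given: they have to be found in the camera images.
- square_timer_key (a joint): winding angle of the square-cased timer's key, rad, growing clockwise seen from above; starts at 0 to 0.3 (run down), the raised peg stands at 2.4, the hard stop is at 2.62. The spring resists more as it is wound (0.15 to 0.21 N m with the click); the click holds the key wherever it is let go.
- square_timer_wings (a point): centre of the key's flat steel wings (58 mm along x, 9 thick in y, 32 high), on its upright axis, 84 mm above the bench; z up, x along the wings towards the pointer's side, turning with the key. Below: stem 8 mm thick, flat black pointer along +x (60 mm above bench). Grey case 124 x 124 mm, fixed; dial at 52 mm, its one peg 59 mm high, 50 mm from the axis. The timers may swap places.
- round_timer_pointer (a point): tip of the pointer of the other timer, 42 mm from its key's axis: the same key and dial on a round grey case 124 mm in diameter, partly wound. To be left alone.
- flask: conical glass flask, 92 mm wide, 124 mm high, standing loose on the bench just behind and between the two timers; origin at the centre of its underside. To be left standing where it is.

How it is judged:
On the way:
1. the key has been wound part way (0.7 to 1.95 rad) and let go (value of joint square_timer_key between 0.7 and 1.95 rad and contact force between the fingers and anything else below 0.2 N), for 0.1 s.
At the end, for the whole second after the job is handed in: The square timer's key is wound to at least 2.2 rad (its pointer within about 11 degrees of the raised peg, or past it up to the stop), and stays there at rest, let go (value of joint square_timer_key above 2.2 rad and velocity of joint square_timer_key below 0.05 rad/s); the robot touches nothing.
It fails at once if the round timer's key is turned (pointer tip moved more than 12 mm) (distance of round_timer_pointer from where it was at the start of the episode above 0.012 m).
It fails at once if the flask is pushed more than 30 mm or tipped (distance of flask from where it was at the start of the episode above 0.03 m or angle between flask's own z axis and vertical above 0.4 rad).
It also fails if it takes over 42 s, if anything falls off the work surface, if the arm or the gripper's body presses on something with over 40 N, if the wrist force passes 120 N, or if a joint passes its speed limit or range.

### The arm

A 6-joint arm with a two-finger parallel gripper is mounted at the origin on a cart in front of the work surface, level with it; the furniture and walls round the work are solid. World frame = base frame: x ahead of the robot, y to its left, z up, the work surface at z = 0. Lengths are in m, angles in rad, forces in N, time in s.
With the tool pointing down it reaches from about 0.3 to 0.825 m from the base axis. Payload 5.4 kg.
Tool frame: the origin (TCP) lies at the very end of the fingers, on their centre line; the grasp point (between the pads) lies 19 mm behind it; z points along the fingers, x is the direction in which the jaws open and shut, and the axes are right-handed (so a half turn about z gives the same grasp; the last joint's range is limited). The gripper opens to 92 mm and grips with 3 to 60 N. Pads are 20 mm wide; open, the fingers measure 128 mm over their backs; the gripper's body (75 mm by 189 mm) begins 69 mm behind the grasp point.
Start: joints at [-1.468, 0.158, 1.597, -0, 1.386, -0.21], TCP at [0.177, -0.547, 0.215] pointing down, gripper open.
Joint ranges: [-2.91, 2.91], [-0.94, 2.29], [0.18, 2.7], [-1.29, 4.43], [0.17, 2.64], [-3, 3]. Speed limits (rad/s): [2.57, 2.57, 3.14, 3.14, 3.14, 3.14].

### API

Orientations are given as a rotation vector (axis times angle).
In Python, from workcell import bot gives the robot as it stands. Calls block until the motion is done:
- bot.goto(position, orientation): joint-space move of the TCP to a pose.
- bot.line_to(position, rot=None, max_speed=0.15): straight line of the TCP; rot=None keeps the orientation; max_speed is the mean speed in m/s.
- bot.set_joints(angles): joint-space move.
- bot.set_gripper(opening, newtons=None): opening from 0.0 (shut) to 1.0 (fully open); newtons is the grip in N (None keeps the last); returns when the fingers have stopped.
- bot.hold(seconds).
- bot.inverse_kinematics(position, orientation): joint angles nearest the present ones, or None.
- bot.read_camera(name): name is "scene" or "top" or "wrist"; returns a dict with "pixels" (480x640x3 uint8, blue, green, red), "fx", "fy", "cx", "cy" (pixels), "R" (3x3) and "t" (3): a world point X has camera coordinates R X + t. Camera axes: x right, y down, z forward; pixel columns grow to the right and rows downward; lengths in m; the calibration is good to about 2 mm. A picture is of the moment at which its call begins. There is no depth.
A pose or a line that the arm cannot do raises bot.MotionError and nothing moves.
- bot.job_done(): hands the job in, once; it reports no verdict.
Readings, each from a call of its own:
- bot.current_clock(): time.
- bot.current_joints(): joint angles.
- bot.current_joint_vel(): joint speeds.
- bot.current_effort(): joint torques, N m.
- bot.current_ee_pos(): TCP position.
- bot.current_tool_rot(): TCP orientation.
- bot.current_contact_force(): force on the tool from outside, world axes, zero at the start.
- bot.current_ft_torque(): the same for the moment, N m.
- bot.current_opening(): opening from 0.0 (shut) to 1.0 (fully open).
Only numpy, scipy, OpenCV 4.12 (cv2) and the standard library are available. Lean on these libraries where they do the work, as an engineer would, in place of code of your own. Each camera call takes 0.05 s, during which the arm holds its last target. There are 200 camera calls.

## Working session

There is one attempt and no reset: what is moved stays moved. The work goes in short steps, each a Python script; the robot and the scene stay as the last script left them, time stands still between calls to the robot, and variables do not carry over. Pictures are saved under pics/ and viewed, about 8 in all and at most 12, crops included, and the job is handed in when it is done.

```bash
mkdir -p pics; ls; python3 - <<'E'
from workcell import bot
import cv2,pickle
for n in("top","scene"):
    c=bot.read_camera(n); cv2.imwrite(f"pics/{n}0.png",c["pixels"]); pickle.dump(c,open(f"{n}0.pkl","wb"))
    print(n,c["fx"],c["cx"],c["cy"],c["R"],c["t"])
print(bot.current_clock(),bot.current_tool_rot())
E
```

```text
pics
top 606.8426791301354 329.1313382226873 245.43151522529342 [[-6.81194695e-03 -9.99976778e-01  2.01464728e-04]
 [-9.86180594e-01  6.68461485e-03 -1.65538972e-01]
 [ 1.65533781e-01 -1.32632330e-03 -9.86203229e-01]] [0.0016628  0.6319769  1.07371991]
scene 440.9328902512778 324.0004692136624 238.797958046149 [[-0.8016338  -0.59773807  0.00961481]
 [-0.28763621  0.37155342 -0.88273069]
 [ 0.52406932 -0.71039232 -0.46978089]] [0.5122027  0.2756324  0.54084817]
0.1 [-2.53935108e+00  1.84756965e+00  1.73768948e-03]
```

View pics/top0.png

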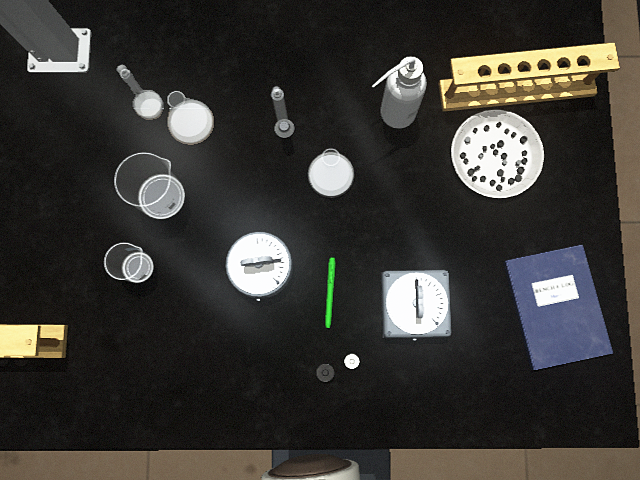

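View pics/scene0.png

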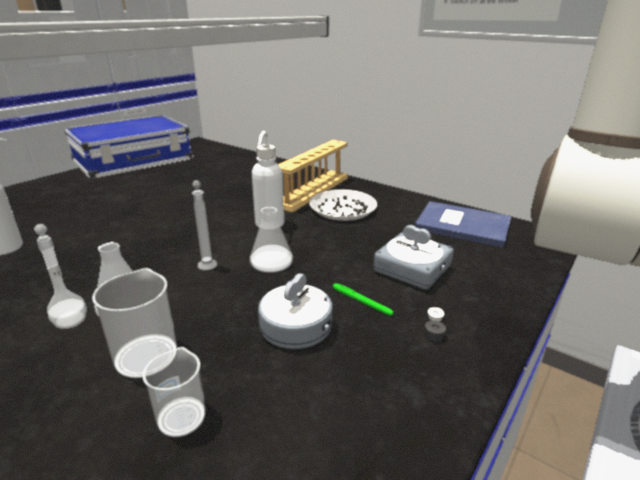

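Top view: square timer at about (417,303), round one at (258,264), flask at (331,172). I'll measure the dial and zoom in.

```bash
cat > h.py <<'E'
import numpy as np,cv2
def cast(c,u,v,z):
    d=c["R"].T@np.array([(u-c["cx"])/c["fx"],(v-c["cy"])/c["fy"],1.]); o=-c["R"].T@c["t"]
    return o+d*(z-o[2])/d[2]
def proj(c,X):
    p=c["R"]@np.asarray(X)+c["t"]; return c["fx"]*p[0]/p[2]+c["cx"],c["fy"]*p[1]/p[2]+c["cy"]
E
python3 - <<'E'
import pickle
from h import *
c=pickle.load(open("top0.pkl","rb")); im=c["pixels"]
g=cv2.cvtColor(im,cv2.COLOR_BGR2GRAY)
for n,(u,v) in dict(sq=(417,303),rd=(258,264)).items():
    m=np.zeros_like(g); m[v-45:v+45,u-45:u+45]=(g[v-45:v+45,u-45:u+45]>190)*255
    cs=max(cv2.findContours(m,cv2.RETR_EXTERNAL,cv2.CHAIN_APPROX_NONE)[0],key=cv2.contourArea)
    e=cv2.fitEllipse(cv2.convexHull(cs)); print(n,e,cast(c,*e[0],.052))
    m[v-45:v+45,u-45:u+45]=(g[v-45:v+45,u-45:u+45]>70)*255
    cs=max(cv2.findContours(m,cv2.RETR_EXTERNAL,cv2.CHAIN_APPROX_NONE)[0],key=cv2.contourArea)
    r=cv2.minAreaRect(cs);print(r,cast(c,*r[0],.05))
print("flask",cast(c,331,175,0))
a=cv2.resize(im[258:348,372:462],(540,540),interpolation=cv2.INTER_CUBIC)
cv2.imwrite("pics/sqz.png",a)
E
```

```text
sq ((414.0603332519531, 301.3753356933594), (61.08625793457031, 71.22318267822266), 121.57813262939453) [ 0.52728188 -0.15725923  0.052     ]
((415.9999694824219, 302.9999694824219), (67.99998474121094, 65.99998474121094), -0.0) [ 0.52443422 -0.16100354  0.05      ]
rd ((257.78558349609375, 263.25299072265625), (60.15030288696289, 62.07314682006836), 68.79402160644531) [0.59958388 0.12944734 0.052     ]
((258.0, 264.0), (64.0, 66.0), 90.0) [0.59846302 0.12926778 0.05      ]
flask [ 0.78239072 -0.00737214  0.        ]
```

View pics/sqz.png

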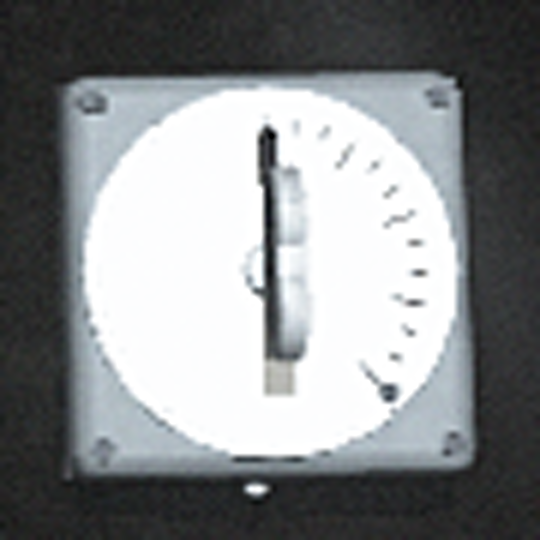

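The crop shows the dial centred near crop (270,272), the pointer tip at (267,130) aimed along world +x, and the peg at (390,392). Next I'll hover above it and refine with the wrist camera.

```bash
cat >> h.py <<'E'
from scipy.spatial.transform import Rotation as Ro
def down(psi):
    s,k=np.sin(psi),np.cos(psi)
    return Ro.from_matrix([[k,s,0],[s,-k,0],[0,0,-1]]).as_rotvec()
E
python3 - <<'E'
import pickle
from h import *
from workcell import bot
c=pickle.load(open("top0.pkl","rb"))
f=lambda x,y,z:cast(c,372+(x+.5)/6-.5,258+(y+.5)/6-.5,z)
A=f(270,272,.052);P=f(390,392,.059);T=f(267,130,.060);W=f(290,262,.1)
ang=lambda X:np.arctan2(X[1]-A[1],X[0]-A[0])
print(A,W,"peg",ang(P),np.hypot(*(P-A)[:2]),"tip",ang(T),np.hypot(*(T-A)[:2]),"theta",2.4-(ang(T)-ang(P)))
for psi in np.deg2rad([90,20,-50,-90,-160,-230]):
    q=bot.inverse_kinematics([A[0],A[1],.068],down(psi)); print(round(np.rad2deg(psi)),None if q is None else np.round(q,2))
bot.goto([A[0],A[1],.22],down(np.pi/2))
w=bot.read_camera("wrist"); cv2.imwrite("pics/w1.png",w["pixels"]); pickle.dump(w,open("w1.pkl","wb"))
print(bot.current_clock(),bot.current_joints(),proj(w,A))
E
```

```text
[ 0.5244372  -0.16178759  0.052     ] [ 0.5239003  -0.16077307  0.1       ] peg -2.3955054958583206 0.050120895657324645 tip 0.017521634504738096 0.042591334943984496 theta -0.013027130363058692
90 [-0.52  0.25  1.8  -0.    1.09 -2.09]
20 [-0.52  0.25  1.8  -0.    1.09 -0.87]
-50 [-0.52  0.25  1.8  -0.    1.09  0.35]
-90 [-0.52  0.25  1.8  -0.    1.09  1.05]
-160 [-0.52  0.25  1.8   0.    1.09  2.27]
-230 [-0.52  0.25  1.8   0.    1.09 -2.79]
2.0333 [-5.20720529e-01  8.70980164e-02  1.66432774e+00 -1.79376593e-04
  1.39018858e+00 -2.08994179e+00] (np.float64(329.787073626186), np.float64(220.87791452611353))
```

View pics/w1.png

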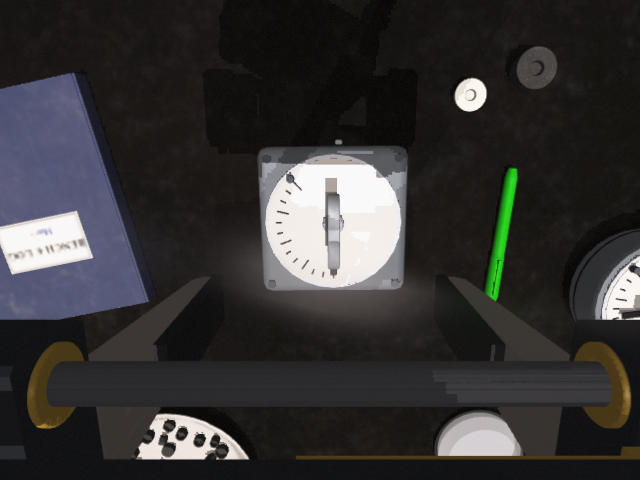

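Wrist view: wings upright about column 334, hub at (334,222), dial spanning roughly 265–401 × 153–288. Fingers straddle it, with no obstruction. Next I'll fit the dial here, then grip and wind the first part turn.

```bash
python3 - <<'E'
import pickle
from h import *
w=pickle.load(open("w1.pkl","rb")); 
g=cv2.cvtColor(w["pixels"],cv2.COLOR_BGR2GRAY); m=np.zeros_like(g); m[147:296,255:412]=(g[147:296,255:412]>185)*255
cs=np.vstack([k for k in cv2.findContours(m,cv2.RETR_EXTERNAL,cv2.CHAIN_APPROX_NONE)[0] if cv2.contourArea(k)>200])
x,y,a,b=cv2.boundingRect(cs);print(x,y,a,b,cv2.minEnclosingCircle(cs))
for u,v,z in((x+a/2-.5,y+b/2-.5,.052),(333,220.5,.052),(334,223,.1),(334,231.5,.1)): print(u,v,z,cast(w,u,v,z))
print("cam",-w["R"].T@w["t"])
# case outline
m[:]=0; m[140:300,245:420]=(g[140:300,245:420]>60)*255
x,y,a,b=cv2.boundingRect(max(cv2.findContours(m,cv2.RETR_EXTERNAL,cv2.CHAIN_APPROX_NONE)[0],key=cv2.contourArea));print(x,y,a,b,cast(w,x+a/2,y+b/2,.05))
E
```

```text
265 163 136 125 ((332.7153015136719, 219.88673400878906), 67.8402099609375)
332.5 225.0 0.052 [ 0.52792915 -0.15953887  0.052     ]
333 220.5 0.052 [ 0.52412551 -0.159123    0.052     ]
334 223 0.1 [ 0.51670862 -0.15892516  0.1       ]
334 231.5 0.1 [ 0.52290925 -0.15892196  0.1       ]
cam [ 0.45899857 -0.16275463  0.39065807]
249 147 164 153 [ 0.52705493 -0.1607727   0.05      ]
```

```bash
python3 - <<'E'
import pickle
from h import *
from workcell import bot
A=[.524,-.160]
bot.line_to([*A,.070]); print(bot.current_clock(),bot.current_contact_force())
bot.set_gripper(0,50); print("grip",bot.current_clock(),bot.current_opening(),bot.current_contact_force(),bot.current_ft_torque())
for t in np.linspace(0,1.25,6)[1:]:
    bot.goto([*A,.070],down(np.pi/2-t))
    print(round(t,2),bot.current_clock(),np.round(bot.current_contact_force(),1),np.round(bot.current_ft_torque(),2),round(bot.current_opening(),3))
bot.set_gripper(1.0); bot.hold(.3); print("rel",bot.current_contact_force(),bot.current_opening())
bot.line_to([*A,.17]); w=bot.read_camera("wrist"); cv2.imwrite("pics/w2.png",w["pixels"]); pickle.dump(w,open("w2.pkl","wb"))
w=bot.read_camera("top"); cv2.imwrite("pics/t2.png",w["pixels"])
print(bot.current_clock())
E
```

```text
3.1833 [-0.00240786 -0.39110771  0.72746148]
grip 4.4083 0.09364161199563613 [-0.09643187  4.71893194  1.62953363] [ 0.9452571  -0.23522988  0.10125238]
0.25 4.7583 [0.9 5.5 2.4] [ 1.06 -0.22 -0.09] 0.092
0.5 5.1083 [1.  7.5 1.9] [ 1.17 -0.29 -0.04] 0.095
0.75 5.4583 [1.3 6.7 3.3] [ 1.28 -0.34 -0.05] 0.09
1.0 5.8083 [1.4 8.3 2.5] [ 1.3  -0.55 -0.06] 0.092
1.25 6.1583 [3.1 7.9 1.3] [ 1.42 -0.63 -0.08] 0.093
rel [ 0.00425364 -0.74506671 -0.69986139] 1.0008100251958096
8.65
```

View pics/w2.png

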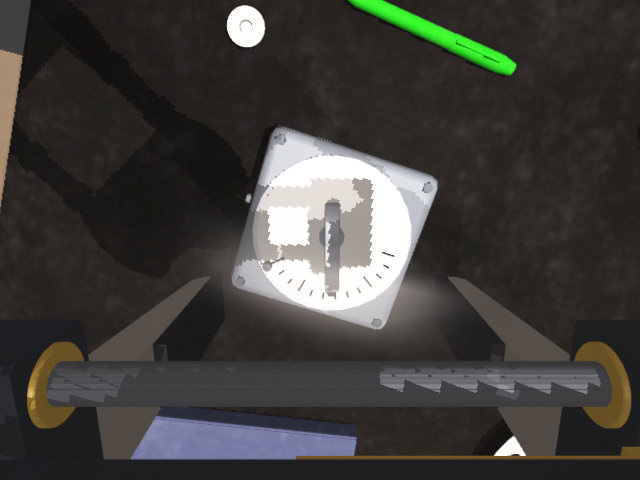

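Wrist view: the wings are still vertical in the tool view (column 332), and the pointer tip is at about (331,293), so the key followed to about 1.25 rad. The side force suggests the axis is about 1 mm further to +y. I'll correct that and regrip.

```bash
python3 - <<'E'
import pickle
from h import *
from workcell import bot
A=[.524,-.159]
bot.line_to([*A,.070]); 
bot.set_gripper(0,50); print("grip",bot.current_clock(),bot.current_opening(),np.round(bot.current_contact_force(),1),np.round(bot.current_ft_torque(),2))
for t in np.linspace(1.25,2.46,6)[1:]:
    bot.goto([*A,.070],down(np.pi/2-t))
    print(round(t,2),bot.current_clock(),np.round(bot.current_contact_force(),1),np.round(bot.current_ft_torque(),2),round(bot.current_opening(),3))
bot.hold(.3)
bot.set_gripper(1.0); bot.hold(.2)
bot.line_to([*A,.17]); w=bot.read_camera("wrist"); cv2.imwrite("pics/w3.png",w["pixels"]); pickle.dump(w,open("w3.pkl","wb"))
print(bot.current_clock(),bot.current_contact_force())
E
```

```text
grip 10.6917 0.09409636094116061 [ 5.8  2.2 -3.5] [ 0.28 -0.91 -0.04]
1.49 11.0333 [ 5.6  1.2 -2.7] [ 0.26 -1.   -0.07] 0.096
1.73 11.375 [ 5.3  1.5 -3.8] [ 0.26 -1.03 -0.03] 0.092
1.98 11.7167 [ 5.8  1.3 -3.8] [ 0.22 -1.02 -0.04] 0.099
2.22 12.0583 [ 5.9  0.6 -4. ] [ 0.23 -1.05 -0.04] 0.093
2.46 12.4 [ 6.6  1.1 -4.7] [ 0.18 -1.09 -0.04] 0.097
15.0417 [-0.16229956 -0.45472784 -0.19428423]
```

View pics/w3.png

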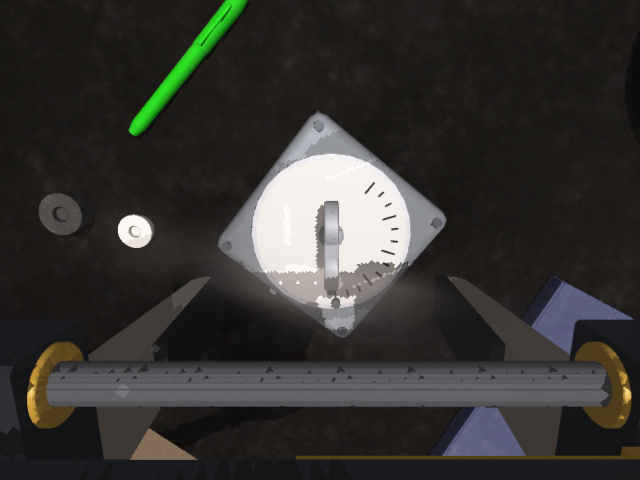

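Wrist view: the pointer tip (331,292) lies at the peg (336,303), within a few degrees. I'll retreat, take a final check and hand in.

```bash
python3 - <<'E'
from h import *
from workcell import bot
bot.goto([.35,-.40,.22],down(np.pi/2-2.46))
im=bot.read_camera("top")["pixels"]; cv2.imwrite("pics/t4.png",im)
a=cv2.imread("pics/top0.png"); d=cv2.absdiff(a,im).max(2)
print("round diff",d[230:300,224:295].mean(),"flask diff",d[145:200,300:360].mean())
cv2.imwrite("pics/t4z.png",cv2.resize(im[130:350,220:465],None,fx=3,fy=2.7,interpolation=cv2.INTER_CUBIC))
print(bot.current_clock(),bot.current_contact_force())
E
```

```text
round diff 2.7732394366197184 flask diff 4.503333333333333
16.25 [ 0.35522177 -0.17905762 -0.13430113]
```

View pics/t4z.png

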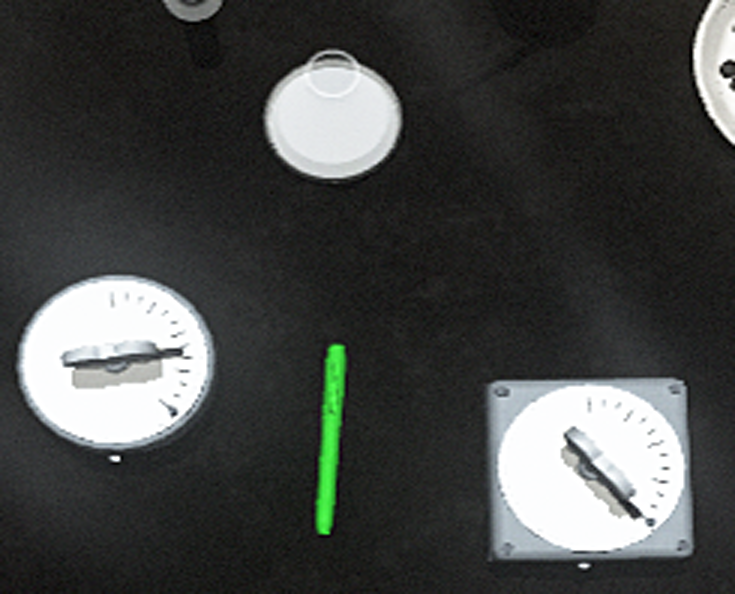

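The square timer's pointer is at the peg (crop 640,515 against 651,522). The round timer and the flask haven't moved.

```bash
python3 -c "
from workcell import bot
bot.job_done(); print(bot.current_clock())"
```

```text
the job is handed in; nothing more can be done
the job is handed in; nothing more can be done
```

I wound the square timer's key in two part turns, from about 0 to 1.25 rad and then on to about 2.45 rad. In between I opened the gripper fully, lifted clear and took a fresh grip. The job was handed in at about 16 s on the clock.

- **Square timer:** after the final release, both the wrist and top views show the pointer at the raised peg, a few degrees off at most. The key angles are the commanded wrist turns, checked by eye against the pictures; I had no direct reading of the joint.
- **Round timer and flask:** neither moved visibly between the first and last top pictures.
- **Forces:** side force on the key while gripped stayed below about 10 N. The force reading after the mid-way release was about 1 N in free air, like the 0.8 N before I first gripped. I took that as sensor offset, so it doesn't directly confirm the 0.2 N limit. The fingers were fully open and clear of the key at that point.
- **Disagreement:** the top and wrist cameras differed by 2 to 3 mm on the position of the key's axis. I used the mean for the first grip, then moved 1 mm to +y for the second.

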